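Free and close the access panel of a bench instrument, and hold it shut

TASK

First take the eraser that was left inside the open top of the blue instrument and set it on the desk beside the instrument. Then turn the yellow quarter-turn fastener until its wing lines up with the slot in the white panel (the red marks), and only after that swing the panel down over the fastener and press it flush against its frame. A spring pushes the panel open again, so finish while your fingertips are still holding it pressed shut; leave the tape roll, stapler, note block and timer where they are.

Things in the scene. Friction and masses are not known exactly. Their poses are not given: they have to be found in the camera images.
- instrument: low blue instrument, 170 (x) x 140 (y) x 46 mm, fixed; origin at the centre of its underside, z up, +x from the front (vents, rocker) to the panel hinge. Open top: metal deck at z = 40 mm inside a 6 mm wide black gasket frame (inner edges x = +-77, y = +-62 mm) with its top at z = 46 mm. Two red marks on the deck lie on the x axis, either side of the fastener.
- panel (a joint): angle of the white access panel (rad): 0 = shut flush on the frame, 1.57 = upright; starts at 1.6 to 1.8. A hinge spring pushes it open and swings it back when let go: about 5 to 6 N at the lip hold it shut. It lands on the fastener if the wing is out of line with the slot, and on anything on the deck that is higher than the frame.
- panel_hinge (a point): middle of the hinge line (instrument's x = 78, z = 48.5 mm, along y); turns with the panel: x along the panel from lip to hinge, y along the hinge, z out of the outer face (upper when shut). Panel: 140 mm wide, 5 mm thick, reaching 172 mm from this line (9 mm past the front when shut), with a 16 mm wide slot in its middle, 87 to 129 mm from the line, running straight away from the hinge.
- panel_lip (a point): point on the outer face of the panel in the middle of its width, 158 mm from the hinge line and 14 mm from the free edge, on a black rubber strip: the place to push the panel over from behind and to press it down. 51 mm above the desk when shut; the open panel reaches about 220 mm. Axes as panel_hinge.
- fastener (a joint): angle of the yellow fastener (rad) about its vertical axis, anticlockwise from above positive, stops at -1.6 and 1.6; 0 = wing in line with the instrument's x axis, the red marks and the slot; starts between 0.75 and 1.35. Friction (about 0.05 N m) holds it where it is left. The panel passes over it within about 0.2 rad of 0.
- fastener_grip (a point): point on the fastener's axis where it is gripped, 58 mm above the desk, at x = -30 mm, y = 0 of the instrument. The wing is a yellow upright bar 32 mm long (its own x), 10 mm wide (its own y), from 46 to 66 mm above the desk, with a black line along its top. It stands 15 mm above the shut panel.
- eraser: blue and white eraser, 21 (x) x 46 (y) x 12 mm, about 18 g, origin at the centre of its underside; lies flat on the instrument's deck between fastener and hinge, long side roughly along the instrument's x axis (within 0.35 rad). The desk round world x = 0.52, y = 0.14 m is always free to take it.
- tape_roll: roll of brown tape, 94 x 92 x 48 mm, lying flat, origin under its centre; to be left alone.
- stapler: blue and black stapler, 34 (x) x 135 (y) x 48 mm, origin under its centre; to be left alone.
- note_block: yellow block of notes, 78 x 78 x 21 mm, right of the open laptop, origin under its centre; to be left alone. The laptop is fixed: its lid rises to 230 mm within world x 0.28 to 0.61, y -0.27 to 0 m.
- count_timer: white timer, 66 x 64 x 16 mm, origin under its centre, left of the instrument. The monitor behind it is fixed: its screen hangs 170 to 520 mm above the desk over world x 0.62 to 0.77, y 0.06 to 0.61 m. To be left alone.

How it is judged:
On the way, in this order (a step that is already met when the one before it is completed fails the run):
1. the eraser is off the instrument, let go and at rest on the desk, the panel still open (height (world z) of eraser between -0.02 and 0.03 m and linear speed of eraser below 0.03 m/s and contact force between eraser and instrument below 0.05 N and contact force between eraser and the fingers below 0.05 N and value of joint panel above 0.5 rad), for 0.2 s.
2. the fastener's wing is in line with the slot and the red marks (within 0.25 rad), the panel still open (value of joint fastener between -0.25 and 0.25 rad and value of joint panel above 0.5 rad), for 0.2 s.
3. the panel is pressed flush against its frame by the fingertips (value of joint panel below 0.03 rad and contact force between the fingers and panel above 4 N and value of joint fastener between -0.25 and 0.25 rad), for 0.3 s.
At the end, for the whole second after the job is handed in: The panel is flush on its frame (within 0.03 rad) and held there by the fingers with more than 4 N, the fastener stands in line with the slot within 0.25 rad, and the eraser lies at rest on the desk, touching neither instrument nor fingers (all of step 3 and height (world z) of eraser between -0.02 and 0.03 m and linear speed of eraser below 0.03 m/s and contact force between eraser and instrument below 0.05 N and contact force between eraser and the fingers below 0.05 N); the arm keeps its last pose, push and grip.
It fails at once if the tape roll, stapler, note block or timer is moved by more than 30 mm (distance of any of tape_roll, stapler, note_block, count_timer from where it was at the start of the episode above 0.03 m).
It also fails if it takes over 67 s, if anything falls off the work surface, if the arm or the gripper's body presses on something with over 40 N, if the wrist force passes 120 N, or if a joint passes its speed limit or range.

ROBOT

A 6-joint arm with a two-finger parallel gripper is mounted at the origin on a cart in front of the work surface, level with it; the furniture and walls round the work are solid. World frame = base frame: x ahead of the robot, y to its left, z up, the work surface at z = 0. Lengths are in m, angles in rad, forces in N, time in s.
With the tool pointing down it reaches from about 0.375 to 0.825 m from the base axis. Payload 5.5 kg.
Tool frame: the origin (TCP) lies at the very end of the fingers, on their centre line; the grasp point (between the pads) lies ctrl.tcp_to_grasp behind it (ctrl.tcp_to_grasp is the distance from the TCP to the grasp point, in m); z points along the fingers, y is the line along which they close (so a half turn about z gives the same grasp; the last joint's range is limited). The gripper opens to 85 mm and grips with 20 to 120 N. Pads are 22 mm wide; open, the fingers measure 114 mm over their backs; the gripper's body (76 mm by 85 mm) begins 54 mm behind the grasp point. The pads swing forward as they close: fully open they stand 13 mm farther back than shut.
Start: joints at [1.178, 0.314, -0.047, 1.21, 0, 1.571], TCP at [0.23, 0.554, 0.231] pointing down, gripper open.
Joint ranges: [-2.67, 2.67], [-0.69, 1.73], [-1.03, 1.25], [-2.08, 2.16], [-1.42, 1.45], [-3.14, 3.14]. Speed limits (rad/s): [2.39, 2.39, 3.01, 3.14, 3.14, 3.14].

INTERFACE

Orientations are given as a rotation vector (axis times angle).
In Python, from rig import ctrl gives the robot as it stands.
- The arm moves only by the shell command python3 -m jog 'ROWS' [OPENING]. ROWS is JSON, a list of rows, each a list of 2 entries, a list of its own where there are three numbers: the shift along the tool's x, y, z in units of 25 mm (1.0 is 25 mm), then the turn, a rotation vector about the tool's x, y, z in units of 6 degrees (1.0 is 6 degrees). In form: [[[tx, ty, tz], [rx, ry, rz]], ...]. A call has 1 to 20 rows; each row shifts and turns the commanded pose from where the row before left it, along the tool's axes as they then stand; what a row does not reach is not made up. A row lasts 1/12 s, in which the tool goes at most 41.7 mm and 7.16 degrees, less where a joint would pass 70% of its speed; a pose out of reach is approached as far as the arm can. A call is refused whole if a number of a shift passes 1 or a number of a turn 1, either way. A call with a gripper value outside its range is refused whole. OPENING is the finger opening in mm, from 0 to 85.4, set as the call begins (- or left out, the last holds). The fingers move at their own pace and stop on an object; the grip force is fixed at half the most. Time passes only in rows, so rows that do not move let the fingers close. It gives the time, the measured TCP pose, the force, the opening and the grip force at its end, in the units of the state.
- ctrl.read_state(): the state, without advancing time (a new reading comes with each control period).
- ctrl.capture(name): name is "scene" or "side" or "wrist"; returns (picture, depth): 384x512x3 uint8, red, green, blue; 384x512 float32, m along the optical axis (not along the pixel's ray), 0 where there is no reading.
- ctrl.calibration(name): a dict with "fx", "fy", "cx", "cy" (pixels), "dist_coeffs" ([k1, k2, p1, p2, k3] as OpenCV has them; the pictures are not rectified), "rvec" (rotation vector, rad) and "tvec" (3), from world to camera coordinates, as OpenCV has them. Camera axes: x right, y down, z forward; pixel columns grow to the right and rows downward; lengths in m; the calibration is good to about 2 mm. A picture is of the moment at which its call begins: read the wrist's pose just before it. calibration takes no time and is no camera call; for the wrist camera it gives the pose at the moment of the call.
- ctrl.job_done(): hands the job in; it is judged then, once.
The state is a dict: "time_s": time; "joint_pos": joint angles; "joint_velocities": joint speeds; "tau": joint torques, N m; "tcp_pos": TCP position; "tcp_rot": TCP orientation; "ft_force": force on the tool from outside, world axes, zero at the start; "wrist_torque": the same for the moment, N m; "grip_width": finger opening in m; "grip_force": force on a finger pad.
Only numpy, scipy, OpenCV 4.12 (cv2) and the standard library are available. Lean on these libraries where they do the work, as an engineer would, in place of code of your own. Each camera call takes 0.05 s, during which the arm holds its last target. There are 200 camera calls.

## Working session

There is one attempt and no reset: what is moved stays moved. The work goes in short steps, Python scripts to look and compute and a shell command to move; the robot and the scene stay as the last step left them, time stands still between calls to the robot, and variables do not carry over. Pictures are saved under pics/ and viewed, at most 10 in all, crops included, and the job is handed in when it is done.

```bash
ls; mkdir -p pics
cat > h.py <<'E'
import numpy as np, cv2
from rig import ctrl
from scipy.spatial.transform import Rotation as R
def cap(n):
    c=ctrl.calibration(n); p,d=ctrl.capture(n); return c,p,d
def save(p,name): cv2.imwrite('pics/'+name,cv2.cvtColor(p,cv2.COLOR_RGB2BGR))
def ray(c,uv):
    K=np.array([[c['fx'],0,c['cx']],[0,c['fy'],c['cy']],[0,0,1]])
    n=cv2.undistortPoints(np.array(uv,float).reshape(-1,1,2),K,np.array(c['dist_coeffs'])).reshape(-1,2)
    M=R.from_rotvec(np.ravel(c['rvec'])).as_matrix(); t=np.ravel(c['tvec'])
    return -M.T@t,np.c_[n,np.ones(len(n))]@M
def plane(c,uv,z):
    o,d=ray(c,uv); return o+d*((z-o[2])/d[:,2])[:,None]
def cloud(c,d):
    v,u=np.mgrid[:d.shape[0],:d.shape[1]]
    o,r=ray(c,np.c_[u.ravel(),v.ravel()])
    P=o+r*d.ravel()[:,None]; P[d.ravel()==0]=np.nan
    return P.reshape(*d.shape,3)
E
python3 - <<'E'
from h import *
s=ctrl.read_state(); print(s['time_s'],s['tcp_pos'],s['tcp_rot'],ctrl.tcp_to_grasp)
for n in('scene','side'):
    c,p,d=cap(n); save(p,n+'0.png'); np.savez(n+'.npz',p=p,d=d)
    o,_=ray(c,[[0,0]]);print(n,o)
E
```

```text
pics
0.0 [0.2294499  0.55380817 0.23045819] [-6.12931589e-01 -3.08090911e+00  2.49262864e-03] 0.0187
scene [-0.58349051 -0.63071044  1.2936662 ]
side [-0.77725891  0.71127048  1.19700874]
```

View pics/scene0.png

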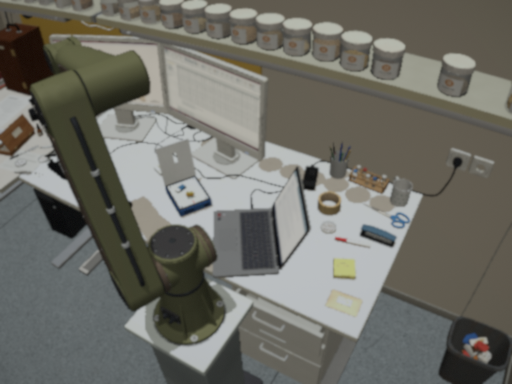

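View pics/side0.png

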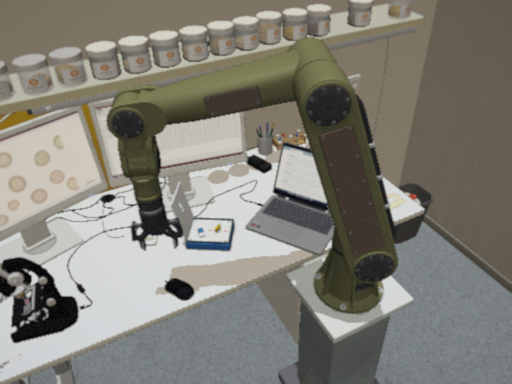

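The scene view shows the instrument at about (188,195) with its white panel upright at (175,160). In the side view it is at (210,233), with the eraser at (200,232) and the fastener at (218,228). Next I measure it roughly.

Run:
```python
from h import *
for n,roi in(('scene',(150,125,225,225)),('side',(160,170,250,260))):
    c=ctrl.calibration(n); z=np.load(n+'.npz'); p,d=z['p'],z['d']
    P=cloud(c,d); x0,y0,x1,y1=roi
    h=cv2.cvtColor(p,cv2.COLOR_RGB2HSV)
    sub=np.zeros(d.shape,bool); sub[y0:y1,x0:x1]=1
    b=sub&(h[...,0]>100)&(h[...,0]<125)&(h[...,1]>150)
    y=sub&(h[...,0]>15)&(h[...,0]<35)&(h[...,1]>130)
    hi=sub&(P[...,2]>.08)&(P[...,2]<.23)&(P[...,0]>.3)&(P[...,0]<.7)
    for k,m in(('blue',b),('yel',y),('hi',hi)):
        q=P[m]; q=q[np.isfinite(q[:,0])]; print(n,k,len(q),np.percentile(q,[3,50,97],axis=0).round(3).tolist() if len(q) else '')
    v,u=np.nonzero(y); print(plane(c,[[u.mean(),v.mean()]],.06))
    bb=b&(P[...,2]<.05)
    r=cv2.minAreaRect(P[bb][:,:2].astype(np.float32)); print(r)
    cv2.imwrite(f'pics/{n}c.png',cv2.resize(cv2.cvtColor(p[y0:y1,x0:x1],cv2.COLOR_RGB2BGR),None,fx=5,fy=5,interpolation=2))
```

```text
scene blue 79 [[0.342, 0.223, 0.02], [0.39, 0.254, 0.028], [0.442, 0.285, 0.04]]
scene yel 5 [[0.42, 0.292, 0.05], [0.423, 0.298, 0.054], [0.428, 0.301, 0.055]]
scene hi 1327 [[0.434, 0.283, 0.086], [0.509, 0.398, 0.171], [0.675, 0.445, 0.219]]
[[0.41770973 0.2918452  0.06      ]]
((0.39105916023254395, 0.2532486617565155), (0.013420921750366688, 0.12201786786317825), 57.93253707885742)
side blue 241 [[0.341, 0.294, 0.013], [0.382, 0.358, 0.029], [0.424, 0.421, 0.043]]
side yel 15 [[0.417, 0.289, 0.049], [0.424, 0.3, 0.057], [0.432, 0.307, 0.063]]
side hi 721 [[0.439, 0.317, 0.087], [0.512, 0.402, 0.176], [0.678, 0.449, 0.217]]
[[0.42225676 0.29929034 0.06      ]]
((0.4034055769443512, 0.34364521503448486), (0.16047519445419312, 0.06553685665130615), 57.87980651855469)
```

```bash
cat >> h.py <<'E'
def tool():
    s=ctrl.read_state(); return np.array(s['tcp_pos']),R.from_rotvec(s['tcp_rot']),s
def go(p,yaw=None):
    """p target TCP; yaw = world angle of tool y... tool pointing down; prints units"""
    t,r,s=tool(); M=r.as_matrix()
    print('t',s['time_s'],'tcp',t.round(4),'toolx',M[:,0].round(3),'tooly',M[:,1].round(3),'q6',round(s['joint_pos'][5],3))
    if yaw is not None:
        X=np.array([np.cos(yaw),np.sin(yaw),0]);Z=np.array([0,0,-1.]);T=np.c_[np.cross(X,Z)*0+X,np.cross(Z,X),Z]
        print('turn first, units',(np.rad2deg((r.inv()*R.from_matrix(T)).as_rotvec())/6).round(2),'then shift',((T.T@(np.array(p)-t))/.025).round(2))
    print('shift now, units',((M.T@(np.array(p)-t))/.025).round(2))
E
python3 - <<'E'
from h import *
y=np.deg2rad(32)
go([.40,.28,.30],y); go([.40,.28,.3],y+np.pi)
c=ctrl.calibration('wrist'); o,d=ray(c,[[256,192]]); t,r,s=tool(); print(r.inv().apply(o-t),r.inv().apply(d[0]),c['fx'])
E
```

```text
t 0.1 tcp [0.2294 0.5538 0.2305] toolx [-0.924  0.383  0.   ] tooly [ 0.383  0.924 -0.002] q6 1.571
turn first, units [-1.000e-02  2.000e-02  2.092e+01] then shift [-0.02 12.9  -2.78]
shift now, units [-10.5   -7.51  -2.77]
t 0.1 tcp [0.2294 0.5538 0.2305] toolx [-0.924  0.383  0.   ] tooly [ 0.383  0.924 -0.002] q6 1.571
turn first, units [-0.01 -0.01 -9.08] then shift [  0.02 -12.9   -2.78]
shift now, units [-10.5   -7.51  -2.77]
[ 0.07653116  0.00017162 -0.14379448] [-0.31578361 -0.00360646  0.94898963] 298.19147984279795
```

```bash
python3 -m jog '[[[-0.95,-0.68,-0.25],[0,0,0]],[[-0.95,-0.68,-0.25],[0,0,0]],[[-0.95,-0.68,-0.25],[0,0,0]],[[-0.95,-0.68,-0.25],[0,0,0]],[[-0.95,-0.68,-0.25],[0,0,0]],[[-0.95,-0.68,-0.25],[0,0,0]],[[-0.95,-0.68,-0.25],[0,0,0]],[[-0.95,-0.68,-0.25],[0,0,0]],[[-0.95,-0.68,-0.25],[0,0,0]],[[-0.95,-0.68,-0.25],[0,0,0]],[[-0.95,-0.68,-0.25],[0,0,0]],[[0,0,0],[0,0,-1]],[[0,0,0],[0,0,-1]],[[0,0,0],[0,0,-1]],[[0,0,0],[0,0,-1]],[[0,0,0],[0,0,-1]],[[0,0,0],[0,0,-1]],[[0,0,0],[0,0,-1]],[[0,0,0],[0,0,-1]],[[0,0,0],[0,0,-1]]]'
python3 -m jog '[[[0,0,0],[0,0,0]],[[0,0,0],[0,0,0]],[[0,0,0],[0,0,0]]]'
python3 - <<'E'
from h import *
c,p,d=cap('wrist'); save(p,'w1.png'); np.savez('w1.npz',p=p,d=d,c=c)
t,r,s=tool(); print(t,s['joint_pos'])
E
```

```text
time_s: 1.77
tcp_pos: [0.3992, 0.2814, 0.2996]
tcp_rot: [0.86, -3.021, 0.0]
ft_force: [-0.1, -0.3, 0.2]
grip_width: 0.0855
grip_force: 0.0
time_s: 2.02
tcp_pos: [0.3993, 0.2814, 0.2999]
tcp_rot: [0.849, -3.024, 0.0]
ft_force: [-1.4, 0.4, 0.5]
grip_width: 0.0853
grip_force: 0.0
[0.39936939 0.2815142  0.29993165] [ 6.13995859e-01  8.30411933e-02 -1.75884710e-01  1.31210412e+00
  1.32590175e-05  6.63304387e-02]
```

View pics/w1.png

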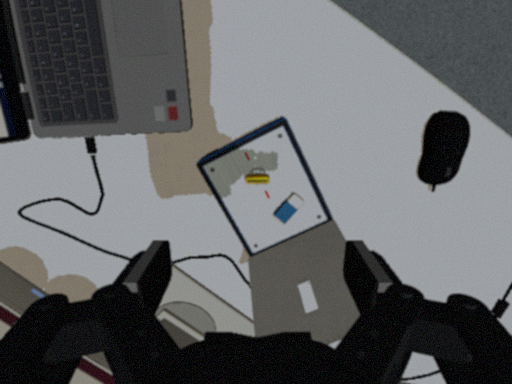

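The wrist view shows the open instrument: fastener at (258,179), red marks at (248,155) and (267,195), eraser at (288,207). The frame corners are at about (200,163), (284,120), (330,218) and (250,254). The panel stands below them, with its slot at (308,296).

```bash
cat > m.py <<'E'
from h import *
import sys
f=sys.argv[1]; z=np.load(f,allow_pickle=True); p,d,c=z['p'],z['d'],z['c'].item()
h=cv2.cvtColor(p,cv2.COLOR_RGB2HSV); H,S,V=h[...,0],h[...,1],h[...,2]
sub=np.zeros(d.shape,bool); sub[115:260,195:340]=1
red=sub&((H<8)|(H>172))&(S>90)&(V>80)
yel=sub&(H>15)&(H<35)&(S>120)
blu=sub&(H>95)&(H<118)&(S>120)
def blobs(m,a=6):
    n,l,s,ce=cv2.connectedComponentsWithStats(m.astype(np.uint8)); return [(s[i,4],ce[i],l==i) for i in range(1,n) if s[i,4]>=a]
rm=[]
for a,ce,_ in blobs(red): w=plane(c,[ce],.04)[0]; print('red',a,ce.round(1),w.round(4)); rm.append(w)
def rect(m,zz):
    v,u=np.nonzero(m); w=plane(c,np.c_[u,v],zz)[:,:2]; (cx,cy),(a,b),g=cv2.minAreaRect((w*1000).astype(np.float32))
    q=w-w.mean(0); ev,E=np.linalg.eigh(q.T@q); ax=E[:,1]
    return w.mean(0).round(4),(a,b,g),np.rad2deg(np.arctan2(ax[1],ax[0])).round(1)
for a,ce,m in blobs(yel): print('yel',a,ce.round(1),rect(m,.066))
for a,ce,m in blobs(blu,30): print('blu',a,ce.round(1),rect(m,.05))
cr=[(200,163),(284,120),(330,218),(250,254)]
print('corners',plane(c,cr,.046).round(4).tolist())
E
python3 m.py w1.npz; python3 -c "
import cv2;i=cv2.imread('pics/w1.png')[110:265,190:345];cv2.imwrite('pics/w1c.png',cv2.resize(i,None,fx=3.8,fy=3.8,interpolation=cv2.INTER_CUBIC))"
```

```text
red 13 [246.6 155.8] [0.4115 0.272  0.04  ]
red 11 [266.8 194.3] [0.4445 0.3253 0.04  ]
yel 178 [257.  178.5] (array([0.4255, 0.2973]), (10.926555633544922, 29.02752685546875, 31.35201644897461), np.float64(121.4))
blu 316 [240.7 140.2] (array([0.396 , 0.2537]), (5.227510452270508, 129.44503784179688, 58.334808349609375), np.float64(148.4))
blu 236 [284.6 211.6] (array([0.4507, 0.3586]), (20.482158660888672, 24.979175567626953, 82.87006378173828), np.float64(174.8))
corners [[0.4521, 0.2223, 0.046], [0.344, 0.289, 0.046], [0.4261, 0.4216, 0.046], [0.5369, 0.3527, 0.046]]
```

View pics/w1c.png

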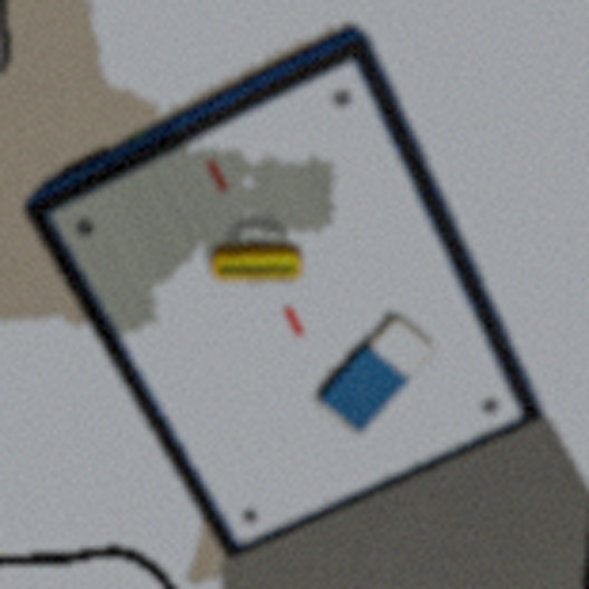

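Run:
```python
from h import *
c=np.load('w1.npz',allow_pickle=True)['c'].item()
P=lambda l,z: plane(c,[[190+x/3.8-.4,110+y/3.8-.4] for x,y in l],z)[:,:2]
q=P([(320,393),(395,315),(432,350),(360,430)],.052)
e=q.mean(0); a=(q[1]+q[2]-q[0]-q[3])/2; b=(q[3]+q[2]-q[0]-q[1])/2
print(e,a,np.linalg.norm(a),np.linalg.norm(b),np.rad2deg(np.arctan2(*a[::-1])),np.rad2deg(np.arctan2(*b[::-1])))
f=np.array([.4258,.298]); u=np.array([np.cos(np.radians(58.2)),np.sin(np.radians(58.2))]); ctr=f+.03*u
print('local',(e-ctr)@u,(e-ctr)@[-u[1],u[0]])
# depth check
d=np.load('w1.npz',allow_pickle=True)['d']; C=cloud(c,d); print(C[208,289],C[211,285],C[178,257],C[225,260])
```

```text
[0.44210556 0.35961058] [-0.04045434  0.00609981] 0.04091162496191843 0.020562895698920385 171.42538882469702 77.18352634131688
local 0.030954691730708774 0.01860808122918998
[0.44176183 0.35969799 0.05402044] [0.44889463 0.35778995 0.05259183] [0.42472224 0.29681541 0.06686405] [0.48965926 0.34149783 0.04225082]
```

Crop: the eraser's corners are at about (320,393), (395,315), (432,350) and (360,430), so its long side is near world 172 deg. The wing is near 121 deg and the instrument's x axis near 58 deg. I check the panel angle for clearance before going in.

Run:
```python
from h import *
f=np.array([.4258,.298]); a=np.radians(58.2);u=np.array([np.cos(a),np.sin(a)]);v=np.array([-u[1],u[0]]); ctr=f+.03*u
for n in('scene','side'):
    c=ctrl.calibration(n); P=cloud(c,np.load(n+'.npz')['d']).reshape(-1,3)
    X=(P[:,:2]-ctr)@u; Y=(P[:,:2]-ctr)@v; Z=P[:,2]
    m=(abs(Y)<.065)&(X>.05)&(X<.16)&(Z>.065)&(Z<.225)
    for lo,hi in((.07,.1),(.1,.13),(.13,.16),(.16,.19),(.19,.22)):
        k=m&(Z>lo)&(Z<hi); print(n,lo,k.sum(),np.median(X[k]).round(4))
    print(Z[m].max(),Y[m].min(),Y[m].max())
go([.442,.360,.20],np.radians(173))
```

```text
scene 0.07 191 0.0835
scene 0.1 211 0.0892
scene 0.13 185 0.0956
scene 0.16 199 0.0999
scene 0.19 198 0.1052
0.22199002509739652 -0.06496376798787203 0.06497944004195384
side 0.07 100 0.0848
side 0.1 98 0.0902
side 0.13 106 0.0967
side 0.16 101 0.1022
side 0.19 134 0.1087
0.2211808830210762 -0.06458555018047335 0.06486732135922937
t 2.0667 tcp [0.3994 0.2815 0.2999] toolx [-0.854 -0.521  0.   ] tooly [-0.521  0.854 -0.   ] q6 0.066
turn first, units [-0.  -0.   6.4] then shift [-1.31  3.32  4.  ]
shift now, units [-3.09  1.79  4.  ]
```

```bash
python3 -m jog '[[[0,0,0],[0,0,1]],[[0,0,0],[0,0,1]],[[0,0,0],[0,0,1]],[[0,0,0],[0,0,1]],[[0,0,0],[0,0,1]],[[0,0,0],[0,0,1]],[[0,0,0],[0,0,0.4]],[[-0.3,0.8,1],[0,0,0]],[[-0.3,0.8,1],[0,0,0]],[[-0.3,0.8,1],[0,0,0]],[[-0.3,0.8,1],[0,0,0]],[[0,0,1],[0,0,0]],[[0,0,0],[0,0,0]],[[0,0,0],[0,0,0]],[[0,0,0],[0,0,0]]]' 48
python3 - <<'E'
from h import *
go([.438,.3605,.044],np.radians(173))
c,p,d=cap('wrist'); save(p,'w2.png'); np.savez('w2.npz',p=p,d=d,c=c)
E
```

```text
time_s: 3.32
tcp_pos: [0.439, 0.3573, 0.1763]
tcp_rot: [0.19, 3.135, 0.001]
ft_force: [-0.5, -0.0, 0.3]
grip_width: 0.048
grip_force: 0.0
t 3.3167 tcp [0.439  0.3573 0.1763] toolx [-0.993  0.121 -0.001] tooly [0.121 0.993 0.   ] q6 0.804
turn first, units [0.   0.01 0.01] then shift [0.06 0.12 5.29]
shift now, units [0.06 0.12 5.29]
```

View pics/w2.png

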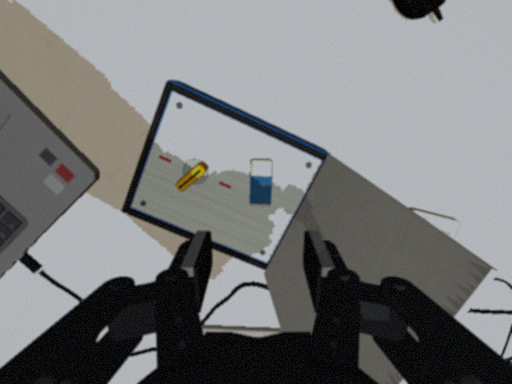

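The eraser (u 250–273, v 158–207) stands upright in the image, so it is square to the fingers, and it lies centred between them. I re-measure the eraser and fastener from this nearer view.

```bash
sed -i 's/115:260,195:340/85:265,125:320/' m.py; python3 m.py w2.npz | grep -v corners
python3 - <<'E'
from h import *
c=np.load('w2.npz',allow_pickle=True)['c'].item()
print(plane(c,[[261,182.5],[261,158],[261,207],[250,182],[273,182]],.052).round(4)[:,:2])
print(plane(c,[[171,82],[326,153],[267,266],[124,210]],.046).round(4)[:,:2])
E
```

```text
red 32 [164.8 158.5] [0.4114 0.2716 0.04  ]
red 31 [224.5 184.5] [0.4442 0.3246 0.04  ]
yel 380 [191.2 176.3] (array([0.4256, 0.3004]), (10.203991889953613, 33.30085754394531, 30.2602596282959), np.float64(122.7))
blu 625 [248.9 116.9] (array([0.3823, 0.3578]), (139.48318481445312, 3.9078330993652344, 58.25516128540039), np.float64(58.3))
blu 79 [161.9 112.5] (array([0.3686, 0.281 ]), (1.6371288299560547, 46.04836654663086, 58.05622482299805), np.float64(148.1))
blu 35 [147.3 153.2] (array([0.4028, 0.2599]), (1.4205362796783447, 27.92940902709961, 58.24058532714844), np.float64(148.3))
blu 504 [260.2 189.5] (array([0.4504, 0.3592]), (18.15944480895996, 26.034910202026367, 82.6904525756836), np.float64(173.0))
blu 43 [134.6 207. ] (array([0.4534, 0.2351]), (25.042999267578125, 12.344850540161133, 18.10769271850586), np.float64(-153.9))
[[0.4429 0.3608]
 [0.4197 0.3635]
 [0.4674 0.3579]
 [0.4412 0.3506]
 [0.4438 0.372 ]]
[[0.3439 0.2932]
 [0.4235 0.4242]
 [0.5368 0.3561]
 [0.4565 0.2216]]
```

```bash
python3 -m jog '[[[0.05,0.15,0.9],[0,0,0]],[[0,0,1],[0,0,0]],[[0,0,1],[0,0,0]],[[0,0,1],[0,0,0]],[[0,0,0.7],[0,0,0]],[[0,0,0.4],[0,0,0]],[[0,0,0.29],[0,0,0]],[[0,0,0],[0,0,0]],[[0,0,0],[0,0,0]]]'
python3 -m jog '[[[0,0,0],[0,0,0]],[[0,0,0],[0,0,0]],[[0,0,0],[0,0,0]],[[0,0,0],[0,0,0]],[[0,0,0],[0,0,0]],[[0,0,0],[0,0,0]],[[0,0,0],[0,0,0]]]' 0
python3 - <<'E'
from h import *
go([.52,.14,.15]);
E
```

```text
time_s: 4.12
tcp_pos: [0.4387, 0.3616, 0.044]
tcp_rot: [0.19, 3.135, 0.002]
ft_force: [0.5, -1.1, -0.4]
grip_width: 0.048
grip_force: 0.0
time_s: 4.7
tcp_pos: [0.439, 0.362, 0.0443]
tcp_rot: [0.189, 3.134, 0.003]
ft_force: [-0.8, -0.5, 6.2]
grip_width: 0.0179
grip_force: 59.1
t 4.7 tcp [0.439  0.362  0.0443] toolx [-0.993  0.12  -0.002] tooly [0.12  0.993 0.002] q6 0.81
shift now, units [-4.29 -8.42 -4.24]
```

```bash
python3 -m jog '[[[0,0,-0.5],[0,0,0]],[[0,0,-1],[0,0,0]],[[0,0,-1],[0,0,0]],[[0,0,-1],[0,0,0]],[[0,0,-0.7],[0,0,0]],[[-0.4,-0.8,0],[0,0,0]],[[-0.4,-0.8,0],[0,0,0]],[[-0.4,-0.8,0],[0,0,0]],[[-0.4,-0.8,0],[0,0,0]],[[-0.4,-0.8,0],[0,0,0]],[[-0.4,-0.8,0],[0,0,0]],[[-0.4,-0.8,0],[0,0,0]],[[-0.4,-0.8,0],[0,0,0]],[[-0.4,-0.8,0],[0,0,0]],[[-0.4,-0.8,0],[0,0,0]],[[-0.29,-0.42,0],[0,0,0]],[[0,0,0.5],[0,0,0]],[[0,0,1],[0,0,0]],[[0,0,0],[0,0,0]],[[0,0,0],[0,0,0]]]'
python3 -c "
from h import *
go([.52,.14,.006])"
```

```text
time_s: 6.37
tcp_pos: [0.518, 0.1392, 0.1096]
tcp_rot: [-0.189, -3.133, 0.001]
ft_force: [0.0, -0.9, -0.2]
grip_width: 0.0176
grip_force: 58.8
t 6.3667 tcp [0.518  0.1392 0.1096] toolx [-0.993  0.12   0.003] tooly [ 0.12   0.993 -0.001] q6 0.383
shift now, units [-0.09  0.04  4.14]
```

```bash
python3 -m jog '[[[0,0,1],[0,0,0]],[[0,0,1],[0,0,0]],[[0,0,1],[0,0,0]],[[0,0,0.6],[0,0,0]],[[0,0,0.3],[0,0,0]],[[0,0,0.22],[0,0,0]],[[0,0,0],[0,0,0]],[[0,0,0],[0,0,0]],[[0,0,0],[0,0,0]]]'
python3 -m jog '[[[0,0,0],[0,0,0]],[[0,0,0],[0,0,0]],[[0,0,0],[0,0,0]],[[0,0,0],[0,0,0]],[[0,0,0],[0,0,0]],[[0,0,-0.5],[0,0,0]],[[0,0,-1],[0,0,0]],[[0,0,-1],[0,0,0]],[[0,0,-1],[0,0,0]],[[0,0,-1],[0,0,0]],[[0,0,-1],[0,0,0]],[[0,0,0],[0,0,0]],[[0,0,0],[0,0,0]]]' 45
python3 - <<'E'
from h import *
c,p,d=cap('wrist'); save(p,'w3.png'); np.savez('w3.npz',p=p,d=d,c=c)
go([.4258,.2985,.16],np.radians(212))
E
```

```text
time_s: 7.12
tcp_pos: [0.5204, 0.1398, 0.0086]
tcp_rot: [0.189, 3.134, 0.001]
ft_force: [0.1, -0.0, -0.5]
grip_width: 0.0178
grip_force: 58.8
time_s: 8.2
tcp_pos: [0.5205, 0.1397, 0.1464]
tcp_rot: [0.189, 3.133, 0.002]
ft_force: [-0.7, 0.3, -1.1]
grip_width: 0.045
grip_force: 0.0
t 8.25 tcp [0.5194 0.1394 0.1449] toolx [-0.993  0.12  -0.001] tooly [0.12  0.993 0.   ] q6 0.383
turn first, units [ 0.    0.01 -6.48] then shift [-0.2   7.38 -0.6 ]
shift now, units [ 4.48  5.87 -0.6 ]
```

View pics/w3.png

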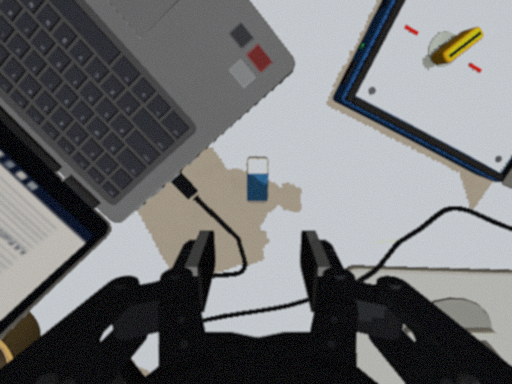

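The eraser lies flat on the desk at (257,178), clear of everything. Next is the fastener.

```bash
python3 -m jog '[[[0.56,0.73,-0.08],[0,0,0]],[[0.56,0.73,-0.08],[0,0,0]],[[0.56,0.73,-0.08],[0,0,0]],[[0.56,0.73,-0.08],[0,0,0]],[[0.56,0.73,-0.08],[0,0,0]],[[0.56,0.73,-0.08],[0,0,0]],[[0.56,0.73,-0.08],[0,0,0]],[[0.56,0.73,-0.08],[0,0,0]],[[0,0,0],[0,0,-1]],[[0,0,0],[0,0,-1]],[[0,0,0],[0,0,-1]],[[0,0,0],[0,0,-1]],[[0,0,0],[0,0,-1]],[[0,0,0],[0,0,-1]],[[0,0,0],[0,0,-1]],[[0,0,0],[0,0,-1]],[[0,0,0],[0,0,-1]],[[0,0,0],[0,0,-1]],[[0,0,0],[0,0,-1]],[[0,0,0],[0,0,-1]]]'
python3 -m jog '[[[0,0,0],[0,0,-1]],[[0,0,0],[0,0,-1]],[[0,0,0],[0,0,-1]],[[0,0,0],[0,0,-1]],[[0,0,0],[0,0,-1]],[[0,0,0],[0,0,-1]],[[0,0,0],[0,0,-1]],[[0,0,0],[0,0,-1]],[[0,0,0],[0,0,-1]],[[0,0,0],[0,0,-0.5]],[[0,0,0],[0,0,0]],[[0,0,0],[0,0,0]]]'
python3 - <<'E'
from h import *
c,p,d=cap('wrist'); save(p,'w4.png'); np.savez('w4.npz',p=p,d=d,c=c)
go([.4258,.2985,.046],np.radians(302))
E
sed -i 's/85:265,125:320/60:300,100:420/' m.py; python3 m.py w4.npz|grep -v corn
```

```text
time_s: 9.92
tcp_pos: [0.4245, 0.297, 0.1589]
tcp_rot: [1.695, -2.641, 0.0]
ft_force: [0.2, 0.7, 0.4]
grip_width: 0.0451
grip_force: 0.0
time_s: 10.92
tcp_pos: [0.4248, 0.2972, 0.1594]
tcp_rot: [2.746, -1.522, -0.002]
ft_force: [-0.8, -0.3, 0.5]
grip_width: 0.0449
grip_force: 0.0
t 10.9667 tcp [0.4249 0.2973 0.1597] toolx [ 0.53  -0.848  0.   ] tooly [-0.848 -0.53   0.002] q6 -1.519
turn first, units [ 0.02 -0.    0.  ] then shift [-0.02 -0.05  4.55]
shift now, units [-0.02 -0.06  4.55]
red 33 [285.1 165.9] [0.4106 0.2722 0.04  ]
red 30 [224.4 194.7] [0.4434 0.3252 0.04  ]
yel 398 [254.  185.8] (array([0.4285, 0.2964]), (9.058897018432617, 33.16353225708008, 32.10109329223633), np.float64(122.0))
blu 361 [199.2 122.7] (array([0.4948, 0.2788]), (156.89309692382812, 8.967313766479492, 55.426734924316406), np.float64(58.0))
blu 53 [285.8 106.5] (array([0.4398, 0.2286]), (2.184884548187256, 20.379995346069336, 58.017066955566406), np.float64(148.6))
blu 38 [127.9 187.8] (array([0.5212, 0.3621]), (1.3396940231323242, 29.912212371826172, 58.006839752197266), np.float64(148.3))
```

View pics/w4.png

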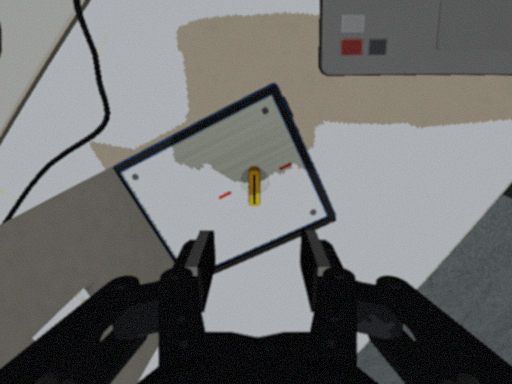

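The wing at (254,186) stands square to the fingers, centred between them, and its angle is confirmed at 122 deg. I descend, grip, and turn it by 64 deg (10.6 units).

```bash
python3 -m jog '[[[0,-0.08,1],[0,0,0]],[[0,0,1],[0,0,0]],[[0,0,1],[0,0,0]],[[0,0,0.8],[0,0,0]],[[0,0,0.5],[0,0,0]],[[0,0,0.25],[0,0,0]],[[0,0,0],[0,0,0]],[[0,0,0],[0,0,0]]]'
python3 -m jog '[[[0,0,0],[0,0,0]],[[0,0,0],[0,0,0]],[[0,0,0],[0,0,0]],[[0,0,0],[0,0,0]],[[0,0,0],[0,0,0]],[[0,0,0],[0,0,0]],[[0,0,0],[0,0,0]],[[0,0,0],[0,0,0]]]' 0
python3 -c "
from h import *
go([.4265,.2985,.046],np.radians(238.2)); print(tool()[2]['wrist_torque'])"
```

```text
time_s: 11.63
tcp_pos: [0.4273, 0.2988, 0.0471]
tcp_rot: [2.748, -1.521, -0.0]
ft_force: [1.0, -0.4, 0.5]
grip_width: 0.0451
grip_force: 0.0
time_s: 12.3
tcp_pos: [0.427, 0.2987, 0.0482]
tcp_rot: [-2.749, 1.521, 0.0]
ft_force: [-4.0, -1.5, 8.9]
grip_width: 0.0084
grip_force: 59.3
t 12.3 tcp [0.427  0.2987 0.0482] toolx [ 0.531 -0.847 -0.   ] tooly [-0.847 -0.531 -0.   ] q6 -1.52
turn first, units [ 0.    0.   10.65] then shift [0.02 0.01 0.09]
shift now, units [-0.    0.02  0.09]
[-0.47298132  0.77524807 -0.0580283 ]
```

```bash
python3 -m jog '[[[0,0,-0.1],[0,0,0.6]],[[0,0,0],[0,0,0.8]],[[0,0,0],[0,0,0.8]],[[0,0,0],[0,0,0.8]],[[0,0,0],[0,0,0.8]],[[0,0,0],[0,0,0.8]],[[0,0,0],[0,0,0.8]],[[0,0,0],[0,0,0.8]],[[0,0,0],[0,0,0.8]],[[0,0,0],[0,0,0.8]],[[0,0,0],[0,0,0.8]],[[0,0,0],[0,0,0.8]],[[0,0,0],[0,0,0.8]],[[0,0,0],[0,0,0.45]],[[0,0,0],[0,0,0]],[[0,0,0],[0,0,0]],[[0,0,0],[0,0,0]]]'
python3 -c "
from h import *
M=tool()[1].as_matrix(); print(np.degrees(np.arctan2(M[1,0],M[0,0])))"
python3 -m jog '[[[0,0,0],[0,0,0]],[[0,0,0],[0,0,0]],[[0,0,0],[0,0,0]],[[0,0,0],[0,0,0]],[[0,0,0],[0,0,0]],[[0,0,-1],[0,0,0]],[[0,0,-1],[0,0,0]],[[0,0,-1],[0,0,0]],[[0,0,-1],[0,0,0]],[[0,0,-1],[0,0,0]],[[0,0,0],[0,0,0]],[[0,0,0],[0,0,0]]]' 45
python3 - <<'E'
from h import *
c,p,d=cap('wrist'); save(p,'w5.png'); np.savez('w5.npz',p=p,d=d,c=c)
E
python3 m.py w5.npz|egrep 'red|yel'
```

```text
time_s: 13.72
tcp_pos: [0.4275, 0.2986, 0.0484]
tcp_rot: [1.527, -2.745, 0.001]
ft_force: [5.1, 1.9, -17.2]
grip_width: 0.0084
grip_force: 61.5
-121.8267523818029
time_s: 14.72
tcp_pos: [0.4284, 0.2996, 0.1763]
tcp_rot: [-1.526, 2.742, 0.001]
ft_force: [-0.8, 0.2, -0.4]
grip_width: 0.0451
grip_force: 0.0
red 24 [257.5 141.5] [0.4111 0.272  0.04  ]
red 21 [257.5 203.8] [0.4441 0.3252 0.04  ]
yel 347 [257.7 178.2] (array([0.426 , 0.2964]), (33.229652404785156, 8.824021339416504, 57.954105377197266), np.float64(58.2))
```

The wing now reads 58.2 deg, the same as the line through the red marks. Next I go over and behind the panel with the fingers closed.

```bash
python3 -m jog '[[[0,0,-1],[0,0,0]],[[0,0,-1],[0,0,0]],[[0,0,-1],[0,0,0]],[[0,0,-1],[0,0,0]],[[0,0,-0.6],[0,0,0]],[[-0.88,0,0],[0,0,0]],[[-0.88,0,0],[0,0,0]],[[-0.88,0,0],[0,0,0]],[[-0.88,0,0],[0,0,0]],[[-0.88,0,0],[0,0,0]],[[-0.88,0,0],[0,0,0]],[[-0.88,0,0],[0,0,0]],[[-0.88,0,0],[0,0,0]],[[0,0,0],[0,0,0]],[[0,0,0.8],[0,0,0]],[[0,0,1],[0,0,0]],[[0,0,1],[0,0,0]],[[0,0,0.7],[0,0,0]],[[0,0,0],[0,0,0]],[[0,0,0],[0,0,0]]]' 0
cat > l.py <<'E'
from h import *
a=np.radians(58.2);u=np.array([np.cos(a),np.sin(a)]);v=np.array([-u[1],u[0]]); ctr=np.array([.427,.2986])+.03*u
t,r,s=tool(); M=r.as_matrix(); print('local',((t[:2]-ctr)@u).round(4),((t[:2]-ctr)@v).round(4),t[2].round(4),'F',np.round(s['ft_force'],1),'w',s['grip_width'],'tx',M[:,0].round(3))
E
python3 l.py
```

```text
time_s: 16.43
tcp_pos: [0.5188, 0.4472, 0.2001]
tcp_rot: [1.526, -2.741, 0.001]
ft_force: [-0.1, 0.8, 0.7]
grip_width: -0.0001
grip_force: 0.0
local 0.1446 0.0003 0.2001 F [-0.1  0.8  0.7] w -7.618058747122556e-05 tx [-0.527 -0.85   0.004]
```

```bash
python3 -m jog '[[[0.5,0,0],[0,0,0]],[[0.6,0,0],[0,0,0]],[[0.5,0,0],[0,0,0]],[[0.5,0,0],[0,0,0]],[[0.5,0,0],[0,0,0]],[[0.6,0,0],[0,0,0]],[[0.6,0,0],[0,0,0]],[[0.5,0,0.12],[0,0,0]],[[0.5,0,0.15],[0,0,0]],[[0.5,0,0.2],[0,0,0]],[[0,0,0],[0,0,0]],[[0,0,0],[0,0,0]]]'; python3 l.py
python3 - <<'E'
from h import *
for n in('side',):
    c,p,d=cap(n); cv2.imwrite('pics/s5.png',cv2.resize(cv2.cvtColor(p[120:280,120:320],cv2.COLOR_RGB2BGR),None,fx=3,fy=3,interpolation=2))
E
```

```text
time_s: 17.43
tcp_pos: [0.451, 0.3363, 0.1921]
tcp_rot: [-1.526, 2.743, 0.001]
ft_force: [0.9, 2.3, 2.1]
grip_width: 0.0003
grip_force: 0.8
local 0.0147 -0.0005 0.1921 F [0.9 2.3 2.1] w 0.00026945836566940066 tx [-0.527 -0.85  -0.003]
```

View pics/s5.png

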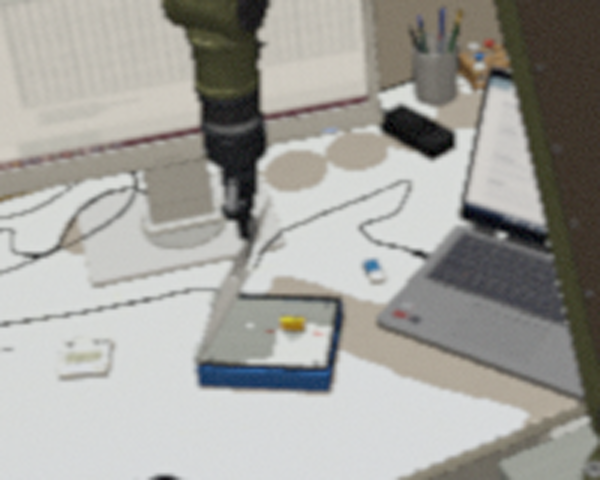

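The side view shows the fingertips behind the panel's upper edge, the panel already leaning over, and the eraser clear on the desk. I follow the arc down.

```bash
python3 -m jog '[[[0.14,0,0.15],[0,0,0]],[[0.46,0,0.3],[0,0,0]],[[0.45,0,0.33],[0,0,0]],[[0.43,0,0.37],[0,0,0]],[[0.37,0,0.4],[0,0,0]],[[0.35,0,0.44],[0,0,0]],[[0.32,0,0.47],[0,0,0]],[[0.25,0,0.5],[0,0,0]],[[0.22,0,0.51],[0,0,0]],[[0.19,0,0.53],[0,0,0]],[[0.12,0,0.55],[0,0,0]],[[0.1,0,0.55],[0,0,0]],[[0,0,0],[0,0,0]],[[0,0,0],[0,0,0]]]'; python3 l.py
```

```text
time_s: 18.65
tcp_pos: [0.4055, 0.2635, 0.0629]
tcp_rot: [1.527, -2.744, 0.001]
ft_force: [-1.0, -1.2, 5.7]
grip_width: 0.0002
grip_force: 2.5
local -0.0711 -0.0002 0.0629 F [-1.  -1.2  5.7] w 0.00020902594994562092 tx [-0.527 -0.85   0.001]
```

Force is 5.7 N, as the spring should give. Now I press flush and a little beyond.

```bash
python3 -m jog '[[[0,0,0.2],[0,0,0]],[[0,0,0.2],[0,0,0]],[[0,0,0.15],[0,0,0]],[[0,0,0.1],[0,0,0]],[[0,0,0],[0,0,0]],[[0,0,0],[0,0,0]],[[0,0,0],[0,0,0]]]'; python3 l.py
```

```text
time_s: 19.23
tcp_pos: [0.4056, 0.2634, 0.0505]
tcp_rot: [-1.527, 2.745, -0.002]
ft_force: [-11.1, -8.8, 41.0]
grip_width: -0.0001
grip_force: 20.2
local -0.0712 -0.0004 0.0505 F [-11.1  -8.8  41. ] w -0.00010209832226371022 tx [-0.527 -0.85  -0.   ]
```

```bash
python3 -m jog '[[[0,0,-0.05],[0,0,0]],[[0,0,0],[0,0,0]],[[0,0,0],[0,0,0]],[[0,0,0],[0,0,0]],[[0,0,0],[0,0,0]],[[0,0,0],[0,0,0]],[[0,0,0],[0,0,0]],[[0,0,0],[0,0,0]]]'; python3 l.py
python3 - <<'E'
from h import *
from l import ctr,u,v
for n in ('side','wrist'):
    c,p,d=cap(n); P=cloud(c,d).reshape(-1,3); X=(P[:,:2]-ctr)@u; Y=(P[:,:2]-ctr)@v
    print(n,[(lo,np.nanmedian(P[(X>lo)&(X<lo+.02)&(abs(Y)>.02)&(abs(Y)<.06)&(P[:,2]<.12),2]).round(4)) for lo in(-.08,-.05,-.02,.02,.05)])
    if n=='side': cv2.imwrite('pics/s6.png',cv2.resize(cv2.cvtColor(p[160:280,140:300],cv2.COLOR_RGB2BGR),None,fx=4,fy=4,interpolation=2))
E
```

```text
time_s: 19.9
tcp_pos: [0.4056, 0.2634, 0.0507]
tcp_rot: [-1.528, 2.745, -0.002]
ft_force: [-7.8, -6.3, 28.0]
grip_width: -0.0001
grip_force: 14.0
local -0.0712 -0.0004 0.0507 F [-7.8 -6.3 28. ] w -9.629450567492803e-05 tx [-0.527 -0.85   0.   ]
local -0.0712 -0.0004 0.0507 F [-7.8 -6.3 28. ] w -9.629450567492803e-05 tx [-0.527 -0.85   0.   ]
side [(-0.08, np.float64(-0.7347)), (-0.05, np.float64(-0.7304)), (-0.02, np.float64(0.0469)), (0.02, np.float64(0.0467)), (0.05, np.float64(0.048))]
wrist [(-0.08, np.float64(0.0528)), (-0.05, np.float64(0.0521)), (-0.02, np.float64(0.0522)), (0.02, np.float64(nan)), (0.05, np.float64(nan))]
  return np.nanmean(a, axis, out=out, keepdims=keepdims)
```

View pics/s6.png

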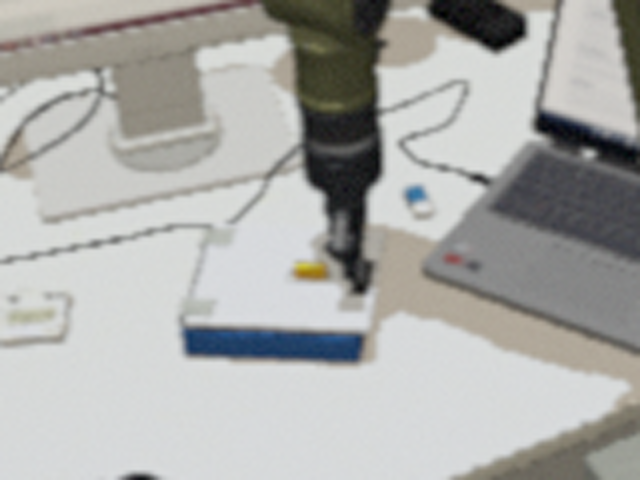

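The panel is shut flush, level at about 52 mm. The yellow wing shows through the slot, the fingertips press the lip with 28 N, and the eraser lies on the desk.

```bash
python3 -c "
from rig import ctrl
print(ctrl.job_done())"
```

```text
the job is handed in; nothing more can be done
None
```

I handed the job in at about 20 s: the eraser is on the desk, the fastener is in line with the slot, and the fingertips hold the panel flush with about 28 N; no verdict came back.

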